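Flip the tray tags on the gilder's parts board

ROBOT

A 6-joint arm with a two-finger parallel gripper is mounted at the origin on the work surface. World frame = base frame: x ahead of the robot, y to its left, z up, the work surface at z = 0. Lengths are in m, angles in degrees, forces in N, time in s.
With the tool pointing down it reaches from about 0.25 to 0.725 m from the base axis. Payload 9.7 kg.
Tool frame: the origin (TCP) lies at the very end of the fingers, on their centre line; the grasp point (between the pads) lies 19 mm behind it; z points along the fingers, y is the line along which they close (so a half turn about z gives the same grasp; the last joint's range is limited). The gripper opens to 85 mm and grips with 20 to 120 N. Pads are 22 mm wide; open, the fingers measure 114 mm over their backs; the gripper's body (76 mm by 85 mm) begins 54 mm behind the grasp point. The pads swing forward as they close: fully open they stand 13 mm farther back than shut.
Start: joints at [68.583, 4.979, 10.078, 95.1, 0, 90], TCP at [0.201, 0.512, 0.231] pointing down, gripper open.
Joint ranges: [-179.16, 179.16], [-48.56, 103.87], [-65.8, 70.77], [-126.05, 130.52], [-82.76, 87.17], [-180, 180]. Speed limits (degrees/s): [127.2, 127.2, 147.25, 180, 180, 180].

INTERFACE

Orientations are given as [roll, pitch, yaw] about the fixed x, y, z axes, in that order (R = Rz(yaw) Ry(pitch) Rx(roll)).
In Python, from workcell import telemetry, optics, workorder gives the robot as it stands.
- The arm moves only by the shell command python3 -m handwheel 'ROWS' [FORCE]. ROWS is JSON, a list of rows, each an object of numbers: "tx", "ty", "tz": the shift along the tool's x, y, z in m; "ax", "ay", "az": the turn, a rotation vector about the tool's x, y, z in degrees; "jaw": the gripper command: -1 is shut, 1 is fully open, values between are in proportion. A call has exactly 10 rows; each row shifts and turns the commanded pose from where the row before left it, along the tool's axes as they then stand; what a row does not reach is not made up. A row lasts 1/8 s, in which the tool goes at most 62.5 mm and 10.7 degrees, less where a joint would pass 70% of its speed; a pose out of reach is approached as far as the arm can. A call is refused whole if a number of a shift passes 0.0625 or a number of a turn 10.7, either way. A call with a gripper value outside its range is refused whole. The fingers move at their own pace and stop on an object; FORCE is the grip in N (left out, the last holds). Time passes only in rows, so rows that do not move let the fingers close, or fill a call up. It gives the time, the measured TCP pose, the force, the opening and the grip force at its end, in the units of the state.
- telemetry.get_obs(): the state, without advancing time (a new reading comes with each control period).
- optics.camera(name): name is "scene" or "top"; returns a dict with "color" (400x640x3 uint8, red, green, blue), "K" (3x3 intrinsics, pixels), "extrinsics" (4x4, takes a point from camera to world coordinates). Camera axes: x right, y down, z forward; pixel columns grow to the right and rows downward; lengths in m; the calibration is good to about 2 mm. A picture is of the moment at which its call begins. There is no depth.
- workorder.job_done(): hands the job in; it is judged then, once.
The state is a dict: "time": time; "q": joint angles; "qd": joint speeds; "joint_efforts": joint torques, N m; "ee_pos": TCP position; "tcp_rot": TCP orientation; "wrist_force": force on the tool from outside, world axes, zero at the start; "torque": the same for the moment, N m; "opening": finger opening in m; "grasp_force": force on a finger pad.
Only numpy, scipy, OpenCV 4.12 (cv2) and the standard library are available. Lean on these libraries where they do the work, as an engineer would, in place of code of your own. Each camera call takes 0.05 s, during which the arm holds its last target. There are 200 camera calls.

TASK

Each tray of gilded rosettes on the parts board has a two-faced flip tag in front of it, on the robot's side. With a fingertip, push tags over on their hinges so that every full tray (a rosette in all four seats) shows green upward and any tray that is not full shows red, each tag fallen fully to its side. Do not pinch the tags, and leave the trays, jar, brush and loose rosette where they are.

Things in the scene. Friction and masses are not known exactly. Their poses are not given: they have to be found in the camera images.
- tag_1 (a joint): hinge of flip tag 1, rad: 0 = fallen to the right (-y side), red face showing upward; 1.745 = fallen to the left (+y side), green face showing upward; 0.873 = upright. No spring or catch: past upright it falls to the other stop by its own weight. A sideways push of 1 N or less on the back of the leaning leaf, near the free edge, tip 18 to 28 mm above the hinge, up to the hinge, turns it over.
- tag_1_hinge (a point): middle of tag 1's hinge axis, fixed, 34 mm above the table; own x along the hinge (away from the robot), y to the left along the tag row (tags 140 mm apart on a 12 mm board). Tag: smooth flat leaf 50 mm wide, 6 mm thick, 55 mm from hinge to free edge. At either stop it leans 50 deg from vertical: free edge 35 mm above the hinge, 42 mm aside. Its rests reach 15 mm above the hinge, 30 mm aside.
- tag_2 (a joint): hinge of flip tag 2, rad: 0 = fallen to the right (-y side), red face showing upward; 1.745 = fallen to the left (+y side), green face showing upward; 0.873 = upright. No spring or catch: past upright it falls to the other stop by its own weight. A sideways push of 1 N or less on the back of the leaning leaf, near the free edge, tip 18 to 28 mm above the hinge, up to the hinge, turns it over.
- tag_2_hinge (a point): middle of tag 2's hinge axis, fixed, 34 mm above the table; own x along the hinge (away from the robot), y to the left along the tag row (tags 140 mm apart on a 12 mm board). Tag: smooth flat leaf 50 mm wide, 6 mm thick, 55 mm from hinge to free edge. At either stop it leans 50 deg from vertical: free edge 35 mm above the hinge, 42 mm aside. Its rests reach 15 mm above the hinge, 30 mm aside.
- tag_3 (a joint): hinge of flip tag 3, rad: 0 = fallen to the right (-y side), red face showing upward; 1.745 = fallen to the left (+y side), green face showing upward; 0.873 = upright. No spring or catch: past upright it falls to the other stop by its own weight. A sideways push of 1 N or less on the back of the leaning leaf, near the free edge, tip 18 to 28 mm above the hinge, up to the hinge, turns it over.
- tag_3_hinge (a point): middle of tag 3's hinge axis, fixed, 34 mm above the table; own x along the hinge (away from the robot), y to the left along the tag row (tags 140 mm apart on a 12 mm board). Tag: smooth flat leaf 50 mm wide, 6 mm thick, 55 mm from hinge to free edge. At either stop it leans 50 deg from vertical: free edge 35 mm above the hinge, 42 mm aside. Its rests reach 15 mm above the hinge, 30 mm aside.
- tag_4 (a joint): hinge of flip tag 4, rad: 0 = fallen to the right (-y side), red face showing upward; 1.745 = fallen to the left (+y side), green face showing upward; 0.873 = upright. No spring or catch: past upright it falls to the other stop by its own weight. A sideways push of 1 N or less on the back of the leaning leaf, near the free edge, tip 18 to 28 mm above the hinge, up to the hinge, turns it over.
- tag_4_hinge (a point): middle of tag 4's hinge axis, fixed, 34 mm above the table; own x along the hinge (away from the robot), y to the left along the tag row (tags 140 mm apart on a 12 mm board). Tag: smooth flat leaf 50 mm wide, 6 mm thick, 55 mm from hinge to free edge. At either stop it leans 50 deg from vertical: free edge 35 mm above the hinge, 42 mm aside. Its rests reach 15 mm above the hinge, 30 mm aside.
- tray_a: loose white tray, 96 x 96 mm, 22 mm high, with 2 x 2 seats for gilded rosettes 38 mm across; all four seats filled: a full tray. Origin: centre of its underside. It stands on the board about 125 mm beyond (away from the robot) the tag that belongs to it. 0.6 kg.
- tray_b: loose white tray, 96 x 96 mm, 22 mm high, with 2 x 2 seats for gilded rosettes 38 mm across; all four seats filled: a full tray. Origin: centre of its underside. It stands on the board about 125 mm beyond (away from the robot) the tag that belongs to it. 0.6 kg.
- tray_c: loose white tray, 96 x 96 mm, 22 mm high, with 2 x 2 seats for gilded rosettes 38 mm across; all four seats filled: a full tray. Origin: centre of its underside. It stands on the board about 125 mm beyond (away from the robot) the tag that belongs to it. 0.6 kg.
- tray_d: loose white tray, 96 x 96 mm, 22 mm high, with 2 x 2 seats for gilded rosettes 38 mm across; only two of its four seats filled, the other two empty and black: not a full tray. Origin: centre of its underside. It stands on the board about 125 mm beyond (away from the robot) the tag that belongs to it. 0.6 kg.
- jar_mid (a point): bystander: amber glass jar with a steel lid, 60 mm across, 85 mm high; its centre
- brush_grip (a point): bystander: brush, 170 mm long, lying on the table between robot and board; middle of its handle
- ornament_mid (a point): bystander: loose gilded rosette 60 mm across, lying on the table; point 7 mm above its underside centre
Things that resemble listed ones, but are neither listed nor needed, are in the scene too. What is shaped like the tray_d but pink is not meant.

How it is judged (in metres and radians):
At the end, for the whole second after the job is handed in: The tag in front of each full tray rests on its green stop (within 0.12 rad of 1.745) and the tag in front of the tray that is not full on its red stop (within 0.12 rad of 0); every tray and bystander is within 15 mm of where it started ((horizontal distance between tag_1_hinge and tray_a above 0.155 m or value of joint tag_1 above 1.625 rad) and (horizontal distance between tag_1_hinge and tray_b above 0.155 m or value of joint tag_1 above 1.625 rad) and (horizontal distance between tag_1_hinge and tray_c above 0.155 m or value of joint tag_1 above 1.625 rad) and (horizontal distance between tag_1_hinge and tray_d above 0.155 m or value of joint tag_1 below 0.12 rad) and (horizontal distance between tag_2_hinge and tray_a above 0.155 m or value of joint tag_2 above 1.625 rad) and (horizontal distance between tag_2_hinge and tray_b above 0.155 m or value of joint tag_2 above 1.625 rad) and (horizontal distance between tag_2_hinge and tray_c above 0.155 m or value of joint tag_2 above 1.625 rad) and (horizontal distance between tag_2_hinge and tray_d above 0.155 m or value of joint tag_2 below 0.12 rad) and (horizontal distance between tag_3_hinge and tray_a above 0.155 m or value of joint tag_3 above 1.625 rad) and (horizontal distance between tag_3_hinge and tray_b above 0.155 m or value of joint tag_3 above 1.625 rad) and (horizontal distance between tag_3_hinge and tray_c above 0.155 m or value of joint tag_3 above 1.625 rad) and (horizontal distance between tag_3_hinge and tray_d above 0.155 m or value of joint tag_3 below 0.12 rad) and (horizontal distance between tag_4_hinge and tray_a above 0.155 m or value of joint tag_4 above 1.625 rad) and (horizontal distance between tag_4_hinge and tray_b above 0.155 m or value of joint tag_4 above 1.625 rad) and (horizontal distance between tag_4_hinge and tray_c above 0.155 m or value of joint tag_4 above 1.625 rad) and (horizontal distance between tag_4_hinge and tray_d above 0.155 m or value of joint tag_4 below 0.12 rad) and distance of each of tray_a, tray_b, tray_c, tray_d, jar_mid, brush_grip, ornament_mid from where it was at the start of the episode below 0.015 m); the robot touches nothing.
It fails at once if a tray is lifted or shifted more than 15 mm (distance of any of tray_a, tray_b, tray_c, tray_d from where it was at the start of the episode above 0.015 m).
It fails at once if the jar, the brush or the loose rosette is lifted or shifted more than 15 mm (distance of any of jar_mid, brush_grip, ornament_mid from where it was at the start of the episode above 0.015 m).
It fails at once if a tag is pinched: fingers press on both its faces at once with more than 2 N each ((contact force between the fingers and tag_1_c0 above 2 N and contact force between the fingers and tag_1_c1 above 2 N) or (contact force between the fingers and tag_2_c0 above 2 N and contact force between the fingers and tag_2_c1 above 2 N) or (contact force between the fingers and tag_3_c0 above 2 N and contact force between the fingers and tag_3_c1 above 2 N) or (contact force between the fingers and tag_4_c0 above 2 N and contact force between the fingers and tag_4_c1 above 2 N)).
It also fails if it takes over 66 s, if anything falls off the work surface, if the arm or the gripper's body presses on something with over 40 N, if the wrist force passes 120 N, or if a joint passes its speed limit or range.

## Working session

There is one attempt and no reset: what is moved stays moved. The work goes in short steps, Python scripts to look and compute and a shell command to move; the robot and the scene stay as the last step left them, time stands still between calls to the robot, and variables do not carry over. Pictures are saved under pics/ and viewed, at most 10 in all, crops included, and the job is handed in when it is done.

```bash
mkdir -p pics; python3 - <<'E'
from workcell import telemetry, optics
import cv2
o=telemetry.get_obs(); print({k:o[k] for k in("time","ee_pos","tcp_rot","opening","wrist_force")})
for n in("top","scene"):
    c=optics.camera(n); cv2.imwrite(f"pics/{n}0.png",c["color"][:,:,::-1]); print(c["K"].tolist(),c["extrinsics"].round(4).tolist())
E
```

```text
{'time': 0.0, 'ee_pos': array([0.20075217, 0.51181451, 0.2305689 ]), 'tcp_rot': array([-1.79923755e+02, -9.15177457e-05,  1.58584101e+02]), 'opening': 0.0853562680744417, 'wrist_force': array([-0.76349036,  0.13284077, -0.74493392])}
[[492.65507383042916, 0.0, 313.24099401068094], [0.0, 492.65507383042916, 198.10289262718442], [0.0, 0.0, 1.0]] [[-0.0273, -0.9872, 0.1571, 0.2807], [-0.9996, 0.0283, 0.0043, 0.0072], [-0.0086, -0.1569, -0.9876, 1.7633], [0.0, 0.0, 0.0, 1.0]]
[[438.8742891763041, 0.0, 315.49173865789436], [0.0, 438.8742891763041, 201.70057026057881], [0.0, 0.0, 1.0]] [[0.8521, 0.3395, -0.3983, 1.1337], [0.5232, -0.5724, 0.6313, -0.8802], [-0.0136, -0.7464, -0.6654, 1.0217], [0.0, 0.0, 0.0, 1.0]]
```

View pics/top0.png

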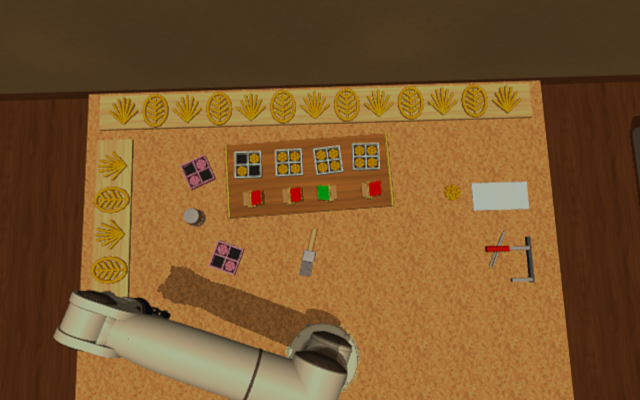

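View pics/scene0.png

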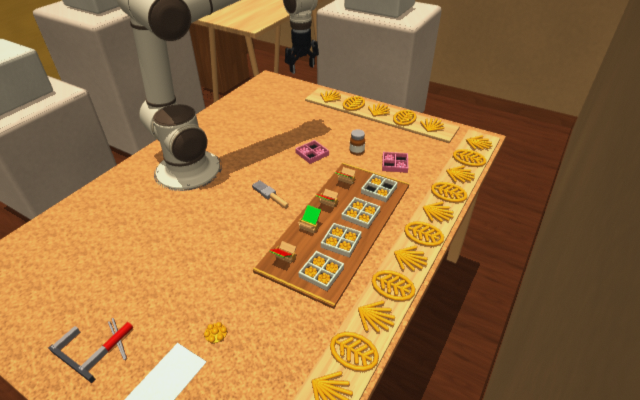

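Top view: the trays on the board from the left are (248,164) with two black seats, then (289,161), (328,160) and (366,156), all full. The tags are red (256,198), red (294,195), green (325,192) and red (373,189). So tags 2 and 4 from the left need to go to green. Lookalikes to ignore: pink trays at (198,172) and (227,257). Next I measure and take a close crop.

```bash
cat > h.py <<'E'
import cv2, numpy as np
from workcell import telemetry, optics
def ray(c,u,v,z):
    d=c["extrinsics"][:3,:3]@np.linalg.inv(c["K"])@[u,v,1]; p=c["extrinsics"][:3,3]
    return p+d*(z-p[2])/d[2]
def proj(c,P):
    q=np.linalg.inv(c["extrinsics"])@np.append(P,1); q=c["K"]@q[:3]; return q[:2]/q[2]
def tags(c):
    hsv=cv2.cvtColor(c["color"],cv2.COLOR_RGB2HSV); H,S,V=cv2.split(hsv); out=[]
    for n,m in(("red",((H<4)|(H>176))&(S>200)&(V>120)),("green",(abs(H.astype(int)-60)<15)&(S>150))):
        m=m.astype(np.uint8); k,_,st,ce=cv2.connectedComponentsWithStats(m)
        out+=[(n,st[i,4],st[i,:4].tolist(),ce[i]) for i in range(1,k) if st[i,4]>25]
    return sorted(out,key=lambda t:t[3][0])
E
python3 - <<'E'
from h import *
c=optics.camera("top")
for t in tags(c): print(t[0],t[1],t[2],t[3].round(1),ray(c,*t[3],.054).round(4))
for u,v in((248,164.5),(289,161.5),(328,160),(366,156.5)): print("tray",ray(c,u,v,.034).round(3))
for u,v in((193,217),(313,242),(308,262),(452,192)): print("by",ray(c,u,v,.02).round(3))
i=c["color"][130:225,215:400,::-1]; cv2.imwrite("pics/crop.png",cv2.resize(i,None,fx=4.2,fy=4.2,interpolation=2))
E
```

```text
red 105 [252, 191, 9, 14] [255.7 197.3] [0.5614 0.2168 0.054 ]
red 121 [291, 187, 10, 15] [295.4 194.3] [0.5678 0.077  0.054 ]
green 146 [318, 186, 11, 14] [323.  192.5] [ 0.5717 -0.0202  0.054 ]
red 135 [369, 181, 12, 15] [374.8 188.1] [ 0.582 -0.203  0.054]
red 95 [487, 246, 22, 6] [497.6 248.4] [ 0.3588 -0.6157  0.054 ]
tray [0.685 0.246 0.034]
tray [0.692 0.098 0.034]
tray [ 0.693 -0.042  0.034]
tray [ 0.702 -0.179  0.034]
by [0.502 0.446 0.02 ]
by [0.401 0.02  0.02 ]
by [0.331 0.039 0.02 ]
by [ 0.566 -0.483  0.02 ]
```

View pics/crop.png

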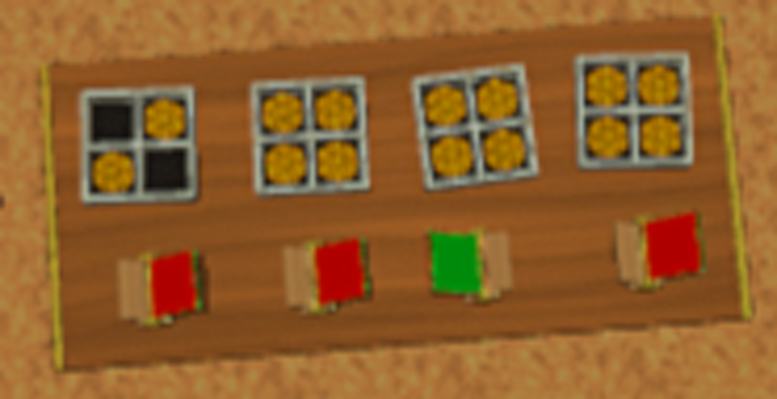

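The crop confirms it: the left tray has two black seats and its tag is red, which is already right. Tags 2 and 4 (crop (340,272) and (672,247)) are red in front of full trays, and tag 3 is green. The red-to-red distance measures 0.420 m, matching 3×140 mm. That puts the hinges at about (.567,.096) for tag 2 and (.581,-.184) for tag 4, with the row turned by about 2.8°. I shut the fingers and turn to yaw 92.8, so tool x points left along the row and tool y points away from the robot.

```bash
python3 -m handwheel '[{"az":6.58,"jaw":-1},{"az":6.58,"jaw":-1},{"az":6.58,"jaw":-1},{"az":6.58,"jaw":-1},{"az":6.58,"jaw":-1},{"az":6.58,"jaw":-1},{"az":6.58,"jaw":-1},{"az":6.58,"jaw":-1},{"az":6.58,"jaw":-1},{"az":6.58,"jaw":-1}]'
python3 -m handwheel '[{"tx":-0.05,"ty":0.034,"jaw":-1},{"tx":-0.05,"ty":0.034,"jaw":-1},{"tx":-0.05,"ty":0.034,"jaw":-1},{"tx":-0.05,"ty":0.034,"jaw":-1},{"tx":-0.05,"ty":0.034,"jaw":-1},{"tx":-0.05,"ty":0.034,"jaw":-1},{"tx":-0.05,"ty":0.034,"jaw":-1},{"tx":-0.05,"ty":0.034,"jaw":-1},{"tx":-0.05,"ty":0.034,"jaw":-1},{"tx":-0.05,"ty":0.034,"jaw":-1}]'
```

```text
$[0]: bad value
$[0]: bad value
```

Rows probably need all seven keys.

```bash
python3 -m handwheel '[{"tx":0,"ty":0,"tz":0,"ax":0,"ay":0,"az":6.58,"jaw":-1},{"tx":0,"ty":0,"tz":0,"ax":0,"ay":0,"az":6.58,"jaw":-1},{"tx":0,"ty":0,"tz":0,"ax":0,"ay":0,"az":6.58,"jaw":-1},{"tx":0,"ty":0,"tz":0,"ax":0,"ay":0,"az":6.58,"jaw":-1},{"tx":0,"ty":0,"tz":0,"ax":0,"ay":0,"az":6.58,"jaw":-1},{"tx":0,"ty":0,"tz":0,"ax":0,"ay":0,"az":6.58,"jaw":-1},{"tx":0,"ty":0,"tz":0,"ax":0,"ay":0,"az":6.58,"jaw":-1},{"tx":0,"ty":0,"tz":0,"ax":0,"ay":0,"az":6.58,"jaw":-1},{"tx":0,"ty":0,"tz":0,"ax":0,"ay":0,"az":6.58,"jaw":-1},{"tx":0,"ty":0,"tz":0,"ax":0,"ay":0,"az":6.58,"jaw":-1}]'
```

```text
time: 1.4
ee_pos: [0.2008, 0.5119, 0.231]
tcp_rot: [-180.0, 0.0, 92.6]
wrist_force: [-0.1, 0.8, -0.1]
opening: 0.0002
grasp_force: 0.0
```

```bash
python3 -m handwheel '[{"tx":-0.05,"ty":0.0345,"tz":0,"ax":0,"ay":0,"az":0,"jaw":-1},{"tx":-0.05,"ty":0.0345,"tz":0,"ax":0,"ay":0,"az":0,"jaw":-1},{"tx":-0.05,"ty":0.0345,"tz":0,"ax":0,"ay":0,"az":0,"jaw":-1},{"tx":-0.05,"ty":0.0345,"tz":0,"ax":0,"ay":0,"az":0,"jaw":-1},{"tx":-0.05,"ty":0.0345,"tz":0,"ax":0,"ay":0,"az":0,"jaw":-1},{"tx":-0.05,"ty":0.0345,"tz":0,"ax":0,"ay":0,"az":0,"jaw":-1},{"tx":-0.05,"ty":0.0345,"tz":0,"ax":0,"ay":0,"az":0,"jaw":-1},{"tx":-0.05,"ty":0.0345,"tz":0,"ax":0,"ay":0,"az":0,"jaw":-1},{"tx":-0.05,"ty":0.0345,"tz":0,"ax":0,"ay":0,"az":0,"jaw":-1},{"tx":-0.05,"ty":0.0345,"tz":0,"ax":0,"ay":0,"az":0,"jaw":-1}]'
```

```text
time: 2.65
ee_pos: [0.5706, 0.0275, 0.2311]
tcp_rot: [180.0, -0.0, 92.8]
wrist_force: [0.2, 1.8, 0.3]
opening: 0.0002
grasp_force: 0.0
```

```bash
python3 -m handwheel '[{"tx":0,"ty":0,"tz":0.03,"ax":0,"ay":0,"az":0,"jaw":-1},{"tx":0,"ty":0,"tz":0.03,"ax":0,"ay":0,"az":0,"jaw":-1},{"tx":0,"ty":0,"tz":0.03,"ax":0,"ay":0,"az":0,"jaw":-1},{"tx":0,"ty":0,"tz":0.03,"ax":0,"ay":0,"az":0,"jaw":-1},{"tx":0,"ty":0,"tz":0.02,"ax":0,"ay":0,"az":0,"jaw":-1},{"tx":0,"ty":0,"tz":0.015,"ax":0,"ay":0,"az":0,"jaw":-1},{"tx":0,"ty":0,"tz":0.012,"ax":0,"ay":0,"az":0,"jaw":-1},{"tx":0,"ty":0,"tz":0.007,"ax":0,"ay":0,"az":0,"jaw":-1},{"tx":0,"ty":0,"tz":0,"ax":0,"ay":0,"az":0,"jaw":-1},{"tx":0,"ty":0,"tz":0,"ax":0,"ay":0,"az":0,"jaw":-1}]'
python3 - <<'E'
from h import *
c=optics.camera("scene"); o=telemetry.get_obs()
u,v=proj(c,o["ee_pos"]).astype(int); print(u,v)
i=c["color"][v-70:v+60,u-80:u+80,::-1]; cv2.imwrite("pics/s1.png",cv2.resize(i,None,fx=4,fy=4,interpolation=2))
E
```

```text
time: 3.9
ee_pos: [0.57, 0.0294, 0.0579]
tcp_rot: [179.9, -0.0, 92.8]
wrist_force: [-0.1, -0.1, -0.4]
opening: -0.0001
grasp_force: 0.0
318 203
```

View pics/s1.png

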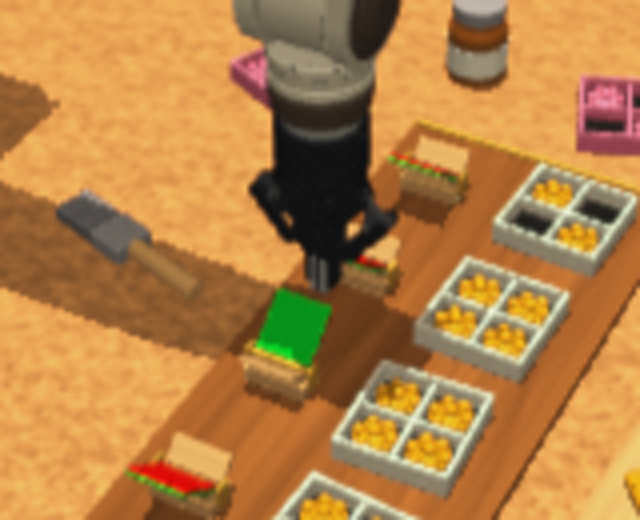

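The fingertip (crop (320,285)) is in the gap between tag 2 and tag 3, clear of both. I push left 65 mm, then back off.

```bash
python3 -m handwheel '[{"tx":0.01,"ty":0,"tz":0,"ax":0,"ay":0,"az":0,"jaw":-1},{"tx":0.01,"ty":0,"tz":0,"ax":0,"ay":0,"az":0,"jaw":-1},{"tx":0.01,"ty":0,"tz":0,"ax":0,"ay":0,"az":0,"jaw":-1},{"tx":0.01,"ty":0,"tz":0,"ax":0,"ay":0,"az":0,"jaw":-1},{"tx":0.01,"ty":0,"tz":0,"ax":0,"ay":0,"az":0,"jaw":-1},{"tx":0.01,"ty":0,"tz":0,"ax":0,"ay":0,"az":0,"jaw":-1},{"tx":0.005,"ty":0,"tz":0,"ax":0,"ay":0,"az":0,"jaw":-1},{"tx":0,"ty":0,"tz":0,"ax":0,"ay":0,"az":0,"jaw":-1},{"tx":0,"ty":0,"tz":0,"ax":0,"ay":0,"az":0,"jaw":-1},{"tx":0,"ty":0,"tz":0,"ax":0,"ay":0,"az":0,"jaw":-1}]'
python3 -m handwheel '[{"tx":-0.02,"ty":0,"tz":0,"ax":0,"ay":0,"az":0,"jaw":-1},{"tx":-0.02,"ty":0,"tz":0,"ax":0,"ay":0,"az":0,"jaw":-1},{"tx":-0.02,"ty":0,"tz":0,"ax":0,"ay":0,"az":0,"jaw":-1},{"tx":0,"ty":0,"tz":-0.02,"ax":0,"ay":0,"az":0,"jaw":-1},{"tx":0,"ty":0,"tz":-0.03,"ax":0,"ay":0,"az":0,"jaw":-1},{"tx":0,"ty":0,"tz":-0.03,"ax":0,"ay":0,"az":0,"jaw":-1},{"tx":0,"ty":0,"tz":-0.03,"ax":0,"ay":0,"az":0,"jaw":-1},{"tx":0,"ty":0,"tz":-0.03,"ax":0,"ay":0,"az":0,"jaw":-1},{"tx":0,"ty":0,"tz":-0.02,"ax":0,"ay":0,"az":0,"jaw":-1},{"tx":0,"ty":0,"tz":0,"ax":0,"ay":0,"az":0,"jaw":-1}]'
python3 - <<'E'
from h import *
for n in("top","scene"): print([(t[0],t[1],t[3].round(0).tolist()) for t in tags(optics.camera(n))])
print(telemetry.get_obs()["ee_pos"])
E
```

```text
time: 5.2
ee_pos: [0.5666, 0.094, 0.0573]
tcp_rot: [-180.0, 0.0, 92.8]
wrist_force: [-0.6, 0.8, 0.6]
opening: 0.0003
grasp_force: 0.0
time: 6.45
ee_pos: [0.5702, 0.0333, 0.2187]
tcp_rot: [179.8, 0.0, 92.7]
wrist_force: [0.0, -0.5, 0.3]
opening: 0.0003
grasp_force: 0.0
[('red', np.int32(105), [256.0, 197.0]), ('green', np.int32(91), [281.0, 196.0]), ('red', np.int32(136), [375.0, 188.0]), ('red', np.int32(96), [498.0, 248.0])]
[('red', np.int32(218), [117.0, 336.0]), ('red', np.int32(48), [281.0, 252.0]), ('green', np.int32(234), [311.0, 214.0]), ('green', np.int32(205), [331.0, 189.0])]
[0.56940278 0.03358237 0.21643386]
```

Tag 2 now shows green in both views (top (281,196), scene (331,189)). Next is tag 4: 288 mm to the right, then 160 mm down.

```bash
python3 -m handwheel '[{"tx":-0.036,"ty":0,"tz":0,"ax":0,"ay":0,"az":0,"jaw":-1},{"tx":-0.036,"ty":0,"tz":0,"ax":0,"ay":0,"az":0,"jaw":-1},{"tx":-0.036,"ty":0,"tz":0,"ax":0,"ay":0,"az":0,"jaw":-1},{"tx":-0.036,"ty":0,"tz":0,"ax":0,"ay":0,"az":0,"jaw":-1},{"tx":-0.036,"ty":0,"tz":0,"ax":0,"ay":0,"az":0,"jaw":-1},{"tx":-0.036,"ty":0,"tz":0,"ax":0,"ay":0,"az":0,"jaw":-1},{"tx":-0.036,"ty":0,"tz":0,"ax":0,"ay":0,"az":0,"jaw":-1},{"tx":-0.036,"ty":0,"tz":0,"ax":0,"ay":0,"az":0,"jaw":-1},{"tx":0,"ty":0,"tz":0,"ax":0,"ay":0,"az":0,"jaw":-1},{"tx":0,"ty":0,"tz":0,"ax":0,"ay":0,"az":0,"jaw":-1}]'
```

```text
time: 7.8
ee_pos: [0.583, -0.2531, 0.2162]
tcp_rot: [-179.9, -0.1, 92.8]
wrist_force: [-0.1, 0.5, 0.7]
opening: -0.0
grasp_force: 0.0
```

```bash
python3 -m handwheel '[{"tx":0,"ty":0,"tz":0.03,"ax":0,"ay":0,"az":0,"jaw":-1},{"tx":0,"ty":0,"tz":0.03,"ax":0,"ay":0,"az":0,"jaw":-1},{"tx":0,"ty":0,"tz":0.03,"ax":0,"ay":0,"az":0,"jaw":-1},{"tx":0,"ty":0,"tz":0.03,"ax":0,"ay":0,"az":0,"jaw":-1},{"tx":0,"ty":0,"tz":0.02,"ax":0,"ay":0,"az":0,"jaw":-1},{"tx":0,"ty":0,"tz":0.012,"ax":0,"ay":0,"az":0,"jaw":-1},{"tx":0,"ty":0,"tz":0.007,"ax":0,"ay":0,"az":0,"jaw":-1},{"tx":0,"ty":0,"tz":0,"ax":0,"ay":0,"az":0,"jaw":-1},{"tx":0,"ty":0,"tz":0,"ax":0,"ay":0,"az":0,"jaw":-1},{"tx":0,"ty":0,"tz":0,"ax":0,"ay":0,"az":0,"jaw":-1}]'
```

```text
time: 9.05
ee_pos: [0.5838, -0.2535, 0.059]
tcp_rot: [179.9, 0.0, 92.8]
wrist_force: [0.9, -0.6, -0.1]
opening: 0.0001
grasp_force: 0.0
```

```bash
python3 -m handwheel '[{"tx":0.01,"ty":0,"tz":0.001,"ax":0,"ay":0,"az":0,"jaw":-1},{"tx":0.01,"ty":0,"tz":0,"ax":0,"ay":0,"az":0,"jaw":-1},{"tx":0.01,"ty":0,"tz":0,"ax":0,"ay":0,"az":0,"jaw":-1},{"tx":0.01,"ty":0,"tz":0,"ax":0,"ay":0,"az":0,"jaw":-1},{"tx":0.01,"ty":0,"tz":0,"ax":0,"ay":0,"az":0,"jaw":-1},{"tx":0.01,"ty":0,"tz":0,"ax":0,"ay":0,"az":0,"jaw":-1},{"tx":0.008,"ty":0,"tz":0,"ax":0,"ay":0,"az":0,"jaw":-1},{"tx":0,"ty":0,"tz":0,"ax":0,"ay":0,"az":0,"jaw":-1},{"tx":0,"ty":0,"tz":0,"ax":0,"ay":0,"az":0,"jaw":-1},{"tx":0,"ty":0,"tz":0,"ax":0,"ay":0,"az":0,"jaw":-1}]'
python3 -m handwheel '[{"tx":-0.02,"ty":0,"tz":0,"ax":0,"ay":0,"az":0,"jaw":-1},{"tx":-0.02,"ty":0,"tz":0,"ax":0,"ay":0,"az":0,"jaw":-1},{"tx":-0.03,"ty":0,"tz":0,"ax":0,"ay":0,"az":0,"jaw":-1},{"tx":-0.03,"ty":0,"tz":-0.02,"ax":0,"ay":0,"az":0,"jaw":-1},{"tx":-0.03,"ty":0,"tz":-0.03,"ax":0,"ay":0,"az":0,"jaw":-1},{"tx":-0.03,"ty":0,"tz":-0.03,"ax":0,"ay":0,"az":0,"jaw":-1},{"tx":-0.02,"ty":0,"tz":-0.03,"ax":0,"ay":0,"az":0,"jaw":-1},{"tx":0,"ty":0,"tz":-0.03,"ax":0,"ay":0,"az":0,"jaw":-1},{"tx":0,"ty":0,"tz":-0.02,"ax":0,"ay":0,"az":0,"jaw":-1},{"tx":0,"ty":0,"tz":0,"ax":0,"ay":0,"az":0,"jaw":-1}]'
python3 - <<'E'
from h import *
for n in("top","scene"):
    c=optics.camera(n); print([(t[0],t[1],t[3].round(1).tolist()) for t in tags(c)])
    if n=="top": cv2.imwrite("pics/top2.png",c["color"][:,:,::-1]); print([ray(c,*t[3],.054).round(3) for t in tags(c)])
print(telemetry.get_obs()["ee_pos"])
E
```

```text
time: 10.3
ee_pos: [0.5801, -0.1857, 0.0573]
tcp_rot: [-180.0, 0.0, 92.8]
wrist_force: [0.0, -0.0, 0.1]
opening: 0.0003
grasp_force: 0.0
time: 11.55
ee_pos: [0.589, -0.367, 0.2187]
tcp_rot: [179.9, 0.1, 92.7]
wrist_force: [0.5, -1.4, 0.5]
opening: 0.0
grasp_force: 0.0
[('red', np.int32(107), [255.7, 197.4]), ('green', np.int32(155), [283.3, 195.5]), ('green', np.int32(146), [323.0, 192.5]), ('green', np.int32(138), [362.5, 189.2]), ('red', np.int32(97), [497.7, 248.4])]
[array([0.561, 0.217, 0.054]), array([0.565, 0.12 , 0.054]), array([ 0.572, -0.02 ,  0.054]), array([ 0.579, -0.16 ,  0.054]), array([ 0.359, -0.616,  0.054])]
[('red', np.int32(220), [117.2, 335.9]), ('green', np.int32(264), [288.2, 242.6]), ('green', np.int32(233), [311.0, 214.2]), ('green', np.int32(205), [331.2, 189.4])]
[ 0.58858698 -0.36602373  0.21618697]
```

View pics/top2.png

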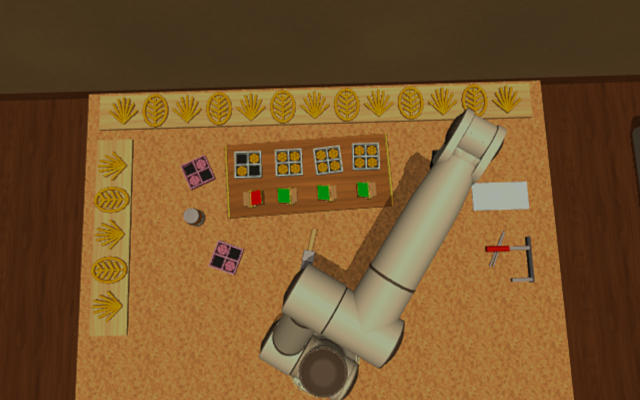

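The top view shows red (256,197), green (283,195), green (323,192) and green (362,189), with the greens exactly 140 mm apart, so all three rest on their stops. The trays, jar and brush are unmoved and the arm touches nothing.

```bash
python3 -c "
from workcell import workorder; print(workorder.job_done())"
```

```text
the job is handed in; nothing more can be done
None
```

The job is handed in: I pushed the tags of two full trays (second and fourth from the left) over to green, so all three full trays show green and the half-filled tray red; nothing else looked moved in the last picture, where the arm hid the loose rosette.

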